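Release the child latch of the wide tub cupboard and open it

ROBOT

A 6-joint arm with a two-finger parallel gripper is mounted at the origin on the work surface. World frame = base frame: x ahead of the robot, y to its left, z up, the work surface at z = 0. Lengths are in m, angles in rad, forces in N, time in s.
With the tool pointing down it reaches from about 0.225 to 0.875 m from the base axis. Payload 3.4 kg.
Tool frame: the origin (TCP) lies at the very end of the fingers, on their centre line; the grasp point (between the pads) lies 19 mm behind it; z points along the fingers, x is the direction in which the jaws open and shut, and the axes are right-handed (so a half turn about z gives the same grasp; the last joint's range is limited). The gripper opens to 85 mm and grips with 20 to 120 N. Pads are 22 mm wide; open, the fingers measure 114 mm over their backs; the gripper's body (76 mm by 85 mm) begins 54 mm behind the grasp point. The pads swing forward as they close: fully open they stand 13 mm farther back than shut.
Start: joints at [-0.121, 0.276, 1.505, -0, 1.361, -0.121], TCP at [0.575, -0, 0.231] pointing down, gripper open.
Joint ranges: [-2.89, 2.89], [-0.75, 2.08], [0.22, 2.7], [-1.18, 4.32], [0.11, 2.71], [-2.7, 2.7]. Speed limits (rad/s): [2.57, 2.57, 3.14, 3.14, 3.14, 3.14].

INTERFACE

Orientations are given as a unit quaternion [w, x, y, z].
In Python, from rig import manip gives the robot as it stands.
- The arm moves only by the tool send_rows, never from a script. Its argument "increments" is a list of rows, each a list of 5 numbers: the opening, from 0 (shut) to 1 (fully open), then the shift along the tool's x, y, z in m, then the turn about the tool's z in rad. A call has 1 to 8 rows; each row shifts and turns the commanded pose from where the row before left it, along the tool's axes as they then stand; what a row does not reach is not made up. A row lasts 1/8 s, in which the tool goes at most 62.5 mm and 10.7 degrees, less where a joint would pass 70% of its speed; a pose out of reach is approached as far as the arm can. A call is refused whole if a number of a shift passes 0.0625 or a number of a turn 0.188, either way. A call with a gripper value outside its range is refused whole. The fingers move at their own pace and stop on an object; "squeeze" is the grip in N (left out, the last holds). Time passes only in rows, so rows that do not move let the fingers close. It gives the time, the measured TCP pose, the force and the opening at its end, in the units of the state.
- manip.get_state(): the state, without advancing time (a new reading comes with each control period).
- manip.get_image(name): name is "scene" or "side" or "wrist"; returns the picture (400x640x3 uint8, red, green, blue); there is no depth.
- manip.calibration(name): a dict with "fx", "fy", "cx", "cy" (pixels), "camera_from_world" (4x4, takes a point from world to camera coordinates). Camera axes: x right, y up, looking along -z (the intrinsics and any distortion apply to the point x, -y, -z); pixel columns grow to the right and rows downward; lengths in m; the calibration is good to about 2 mm. The wrist camera is an equidistant fisheye: a pixel r from the principal point sees the ray r / f radians off the axis. A picture is of the moment at which its call begins: read the wrist's pose just before it. calibration takes no time and is no camera call; for the wrist camera it gives the pose at the moment of the call.
- manip.sign_off(): hands the job in, once; it reports no verdict.
The state is a dict: "clock": time; "qpos": joint angles; "qd": joint speeds; "effort": joint torques, N m; "position": TCP position; "ee_rot": TCP orientation; "contact_force": force on the tool from outside, world axes, zero at the start; "moment": the same for the moment, N m; "width": finger opening in m.
Only numpy, scipy, OpenCV 4.12 (cv2) and the standard library are available. Lean on these libraries where they do the work, as an engineer would, in place of code of your own. Each camera call takes 0.05 s, during which the arm holds its last target.

TASK

Two low wooden cupboards with child-safety latches stand on the lounge's counter. On the wider one, reach down through the slot in its top and press the white sprung hook until its door springs ajar, then swing that door wide open (about 70 degrees or more) and leave it so. Leave the narrow cupboard shut.

Things in the scene. Friction and masses are not known exactly. Their poses are not given: they have to be found in the camera images.
- wide_slot (a point): Centre of the slot in the top of the wider cupboard (light wood, 250 wide, 170 deep, 180 high; its twin is 150 wide), at the top surface. Axes: x from door into cupboard, y to its left, z up; either side of the counter, turned up to 0.3 rad. Slot 42 (x) by 80 (y), top 12 thick. The hook's flat white pad, 36 x 60, lies 14 mm below the top. Hinge line at x -0.051, y +0.143 m from here.
- wide_hinge (a point): On the hinge line of the wide cupboard's door, at the door's upper edge (178 mm above the counter) and its inner face; fixed, same axes as the slot. The door is 246 wide, 15 thick, covers the front towards the robot; hinge at its left, free edge at its right; lower edge 32 mm above the counter. A steel keeper 24 wide sticks 27 mm out of its inner face near the upper edge, 143 mm from the hinge.
- wide_hook (a joint): Sprung white hook of the wide cupboard, a lever pivoted 75 mm behind the pad's centre: 0 = up (latched), grows as the pad is pressed, 0.2 rad at its stop (pad 15 mm lower). About 2 N on the pad begins to move it; at about 0.09 rad (7 mm, 4 N) it lets the door go; 7 N at the stop. It springs up again when released.
- wide_door (a joint): Door of the wide cupboard: 0 = shut, grows as it swings out towards the robot about its left edge, up to 1.9 rad. Latched it reads 0 to 0.03. Once freed it springs by itself to about 0.6 rad within 1 s and stops; beyond that a stiff hinge keeps it where it is left (about 2 N near the free edge moves it).
- narrow_door (a joint): Door of the narrow cupboard (150 mm wide, otherwise alike), latched in the same way, same sense: 0 to 0.03 = shut. It must stay shut.
Not all that is in view belongs to the job. What is shaped like the part that bears narrow_door but blue or turquoise is not meant.

How it is judged:
On the way:
1. the wide cupboard's hook is pressed down clear of the door's keeper (value of joint wide_hook above 0.07 rad).
At the end, for the whole second after the job is handed in: The wide cupboard's door stands open by more than 1.05 rad (60 degrees) and is at rest, its hook has sprung up again (below 0.03 rad), and the narrow cupboard's door is shut (below 0.1 rad) (value of joint wide_door above 1.05 rad and velocity of joint wide_door between -0.05 and 0.05 rad/s and value of joint wide_hook below 0.03 rad and value of joint narrow_door below 0.1 rad); the robot touches nothing.
It fails at once if the narrow cupboard's door is let open (value of joint narrow_door above 0.1 rad).
It also fails if it takes over 40 s, if anything falls off the work surface, if the arm or the gripper's body presses on something with over 40 N, if the wrist force passes 120 N, or if a joint passes its speed limit or range.

## Working session

There is one attempt and no reset: what is moved stays moved. The work goes in short steps, Python scripts to look and compute and a tool call to move; the robot and the scene stay as the last step left them, time stands still between calls to the robot, and variables do not carry over. Pictures are saved under pics/ and viewed, and the job is handed in when it is done.

Besides the shell and the picture viewer there is one more tool, called after ">>>" by a JSON object that holds its "fn" and its "kwargs", one argument or row to a line. send_rows: Moves the arm, as the interface text tells. Its arguments: {"type":"object","properties":{"increments":{"type":"array","items":{"type":"array","items":{"type":"number"}}},"squeeze":{"type":"number"}},"required":["increments"]}

```bash
mkdir -p pics; ls
cat > h.py <<'E'
import numpy as np,cv2
from rig import manip
def snap(name,fn):
    im=manip.get_image(name); cv2.imwrite('pics/'+fn,cv2.cvtColor(im,cv2.COLOR_RGB2BGR)); return im
def ray(name,u,v,cal=None):
    c=cal or manip.calibration(name); T=np.array(c['camera_from_world']); R=T[:3,:3];t=T[:3,3]
    o=-R.T@t
    x=(u-c['cx'])/c['fx'];y=(v-c['cy'])/c['fy']
    if name=='wrist':
        r=np.hypot(x,y); s=np.sin(r)/r if r>1e-9 else 1; d=np.array([x*s,-y*s,-np.cos(r)])
    else: d=np.array([x,-y,-1.])
    d=R.T@d; return o,d/np.linalg.norm(d)
def onz(name,u,v,z,cal=None):
    o,d=ray(name,u,v,cal); return o+d*(z-o[2])/d[2]
def tri(r1,r2):
    (o1,d1),(o2,d2)=r1,r2
    s=np.linalg.lstsq(np.stack([d1,-d2],1),o2-o1,rcond=None)[0]
    a=o1+s[0]*d1;b=o2+s[1]*d2; return (a+b)/2,np.linalg.norm(a-b)
def proj(name,p,cal=None):
    c=cal or manip.calibration(name); T=np.array(c['camera_from_world']); q=T[:3,:3]@np.array(p)+T[:3,3]
    x,y,z=q[0],-q[1],-q[2]
    if name=='wrist':
        h=np.hypot(x,y);th=np.arctan2(h,z);x,y=x/h*th,y/h*th
    else: x,y=x/z,y/z
    return np.array([c['cx']+c['fx']*x,c['cy']+c['fy']*y])
E
python3 - <<'E'
from h import *
print(manip.get_state())
for n in ['scene','side','wrist']:
    snap(n,n+'0.png'); c=manip.calibration(n);print(n,{k:(np.round(v,3).tolist()) for k,v in c.items() if not isinstance(v,str)})
E
```

```text
pics
{'clock': 0.0, 'qpos': array([-1.21032260e-01,  2.76611605e-01,  1.50616832e+00, -1.53668895e-05,
        1.36066365e+00, -1.21031364e-01]), 'qd': array([-0.00014162, -0.00059049,  0.00113831, -0.00109059,  0.00127017,
        0.00044999]), 'effort': array([ 6.20495921e-04, -4.16768074e+01, -2.45808578e+01, -1.52056768e-04,
        1.11346930e-02,  1.69860516e-05]), 'position': array([5.74467432e-01, 3.53175635e-05, 2.30416202e-01]), 'ee_rot': array([-1.04279146e-04,  9.99999572e-01,  1.16191339e-06, -9.19599422e-04]), 'contact_force': array([ 0.23927073, -0.03055457, -0.27656554]), 'moment': array([-0.00742696,  0.02585799, -0.01533838]), 'width': 0.08505166967492894}
scene {'fx': 499.679, 'fy': 499.679, 'cx': 318.383, 'cy': 204.63, 'camera_from_world': [[0.734, -0.679, 0.007, -0.317], [0.643, 0.698, 0.315, -0.454], [-0.219, -0.227, 0.949, -1.53], [0.0, 0.0, 0.0, 1.0]]}
side {'fx': 513.541, 'fy': 513.541, 'cx': 324.103, 'cy': 205.609, 'camera_from_world': [[0.863, 0.504, 0.008, -0.516], [-0.48, 0.817, 0.32, 0.1], [0.155, -0.28, 0.948, -1.606], [0.0, 0.0, 0.0, 1.0]]}
wrist {'fx': 309.707, 'fy': 309.707, 'cx': 320.476, 'cy': 197.005, 'camera_from_world': [[1.0, -0.001, -0.001, -0.575], [0.0, 0.963, -0.27, 0.034], [0.001, 0.27, 0.963, -0.378], [0.0, 0.0, 0.0, 1.0]]}
```

View pics/scene0.png

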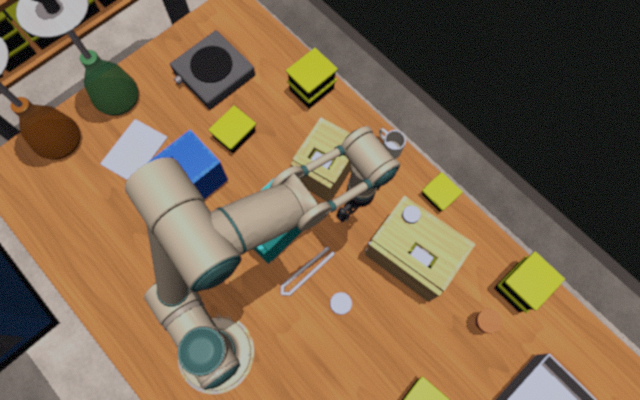

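View pics/side0.png

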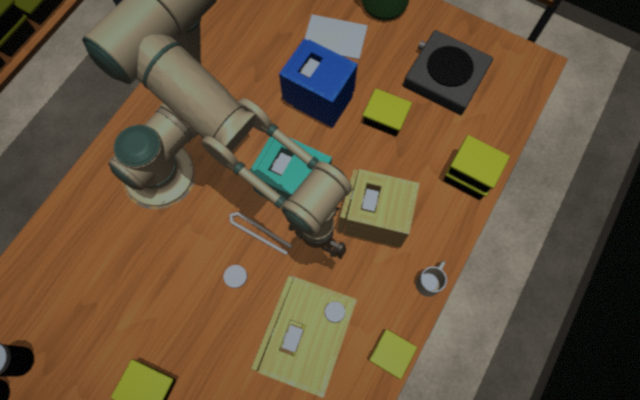

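View pics/wrist0.png

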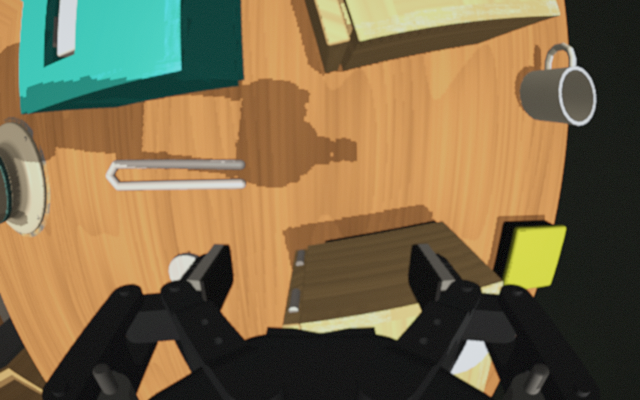

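The scene view shows the wide cupboard around (422,248), with its slot near (423,257) and a white disc on its lid at (411,214). The narrow one is at (325,157). In the side view the wide one is at (305,335), with its slot at (292,338). I'll zoom in to get exact corners.

Run:
```python
import cv2
a=cv2.imread('pics/scene0.png')[185:310,350:490]; b=cv2.imread('pics/side0.png')[265:400,240:370]
cv2.imwrite('pics/z_scene.png',cv2.resize(a,None,fx=4.5,fy=4.5,interpolation=cv2.INTER_CUBIC))
cv2.imwrite('pics/z_side.png',cv2.resize(b,None,fx=4.4,fy=4.4,interpolation=cv2.INTER_CUBIC))
```

```text
(no output)
```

View pics/z_scene.png

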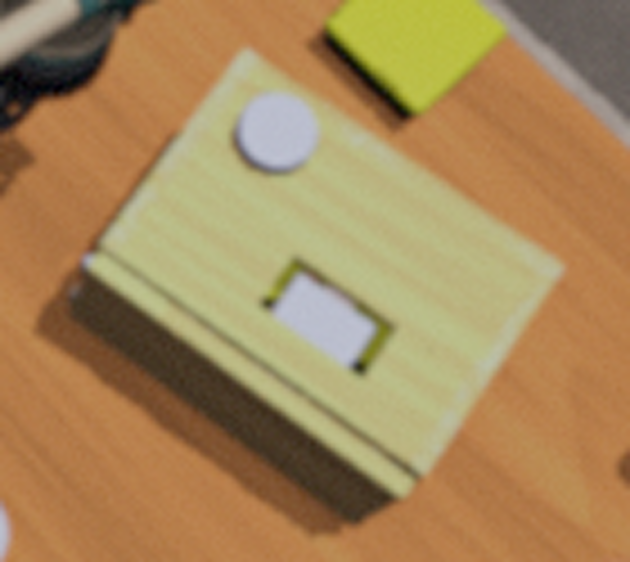

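View pics/z_side.png

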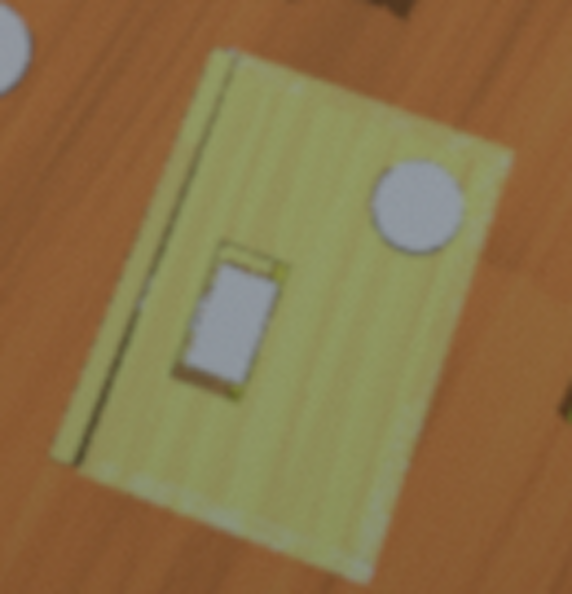

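The zooms show the lid corners and the slot's four corners in both views. I'll triangulate them.

Run:
```python
from h import *
S=[(245,50),(562,268),(425,475),(100,245),(297,258),(393,325),(363,373),(265,303)]
D=[(513,150),(370,580),(80,463),(238,50),(290,263),(240,400),(172,375),(222,240)]
P=[]
for n,(a,b) in zip(['BL','BR','FR','FL','sBL','sBR','sFR','sFL'],zip(S,D)):
    p,e=tri(ray('scene',350+(a[0]+.5)/4.5-.5,185+(a[1]+.5)/4.5-.5),ray('side',240+(b[0]+.5)/4.4-.5,265+(b[1]+.5)/4.4-.5)); P.append(p); print(n,p.round(4),round(e,4))
P=np.array(P); n=np.linalg.norm
print('lid',n(P[0]-P[1]),n(P[3]-P[2]),n(P[0]-P[3]),n(P[1]-P[2]),'slot',n(P[4]-P[5]),n(P[6]-P[7]),n(P[4]-P[7]),n(P[5]-P[6]))
yd=(P[0]-P[1]+P[3]-P[2])[:2]; xd=(P[0]-P[3]+P[1]-P[2])[:2]
print('yaw',np.arctan2(-yd[0],yd[1]),np.arctan2(xd[1],xd[0]))
print('slot c',P[4:].mean(0),'lid c',P[:4].mean(0))
```

```text
BL [ 0.7241 -0.0592  0.184 ] 0.0027
BR [ 0.7704 -0.3024  0.1772] 0.0037
FR [ 0.6021 -0.3313  0.1903] 0.0056
FL [ 0.5575 -0.0898  0.1876] 0.0018
sBL [ 0.6459 -0.1804  0.1854] 0.0053
sBR [ 0.6602 -0.2555  0.1817] 0.0003
sFR [ 0.621  -0.2635  0.1889] 0.0001
sFL [ 0.6068 -0.1883  0.1931] 0.0032
lid 0.24757951019102664 0.24560621859120338 0.1693859016113305 0.1712652971931363 slot 0.07660357973409883 0.07661096059060689 0.040619427292469854 0.04062934461159397
yaw 0.18543019689294132 0.17591054164494685
slot c [ 0.63349467 -0.22192842  0.18723982] lid c [ 0.66349591 -0.19567464  0.18481094]
```

Checks: the lid measures 0.247 x 0.170, the slot 0.077 x 0.041, and the height is about 0.184, all agreeing with the text. The slot centre is (0.633, -0.222) and the yaw is 0.18. I'll move above it, close the fingers, then turn so the jaws lie along the slot's long side.

>>> {"fn": "send_rows", "kwargs": {
  "increments": [
    [0,0.01,0.037,0,0],
    [0,0.01,0.037,0,0],
    [0,0.01,0.037,0,0],
    [0,0.01,0.037,0,0],
    [0,0.01,0.037,0,0],
    [0,0.009,0.037,0,0],
    [0,0,0,0,0.17],
    [0,0,0,0,0.17]
  ],
  "squeeze": 20
}}

```text
clock: 1.15
position: [0.6338, -0.2227, 0.2304]
ee_rot: [-0.0, 0.985, -0.173, -0.001]
contact_force: [-0.9, 0.9, 0.1]
width: -0.0001
```

>>> {"fn": "send_rows", "kwargs": {
  "increments": [
    [0,0,0,0,0.175],
    [0,0,0,0,0.175],
    [0,0,0,0,0.175],
    [0,0,0,0,0.175],
    [0,0,0,0,0.175],
    [0,0,0,0,0.175],
    [0,0,0,0,0],
    [0,0,0,0,0]
  ]
}}

```text
clock: 2.15
position: [0.6339, -0.222, 0.2311]
ee_rot: [0.0, 0.769, -0.639, -0.0]
contact_force: [0.1, 1.0, -0.7]
width: 0.0001
```

Run:
```python
from h import *
from scipy.spatial.transform import Rotation as R
s=manip.get_state();w,x,y,z=s['ee_rot'];print(s['clock'],s['position'],R.from_quat([x,y,z,w]).as_matrix().round(3),s['contact_force'],s['width'],s['qpos'])
c=manip.calibration('wrist')
import pickle;pickle.dump(c,open('cw1.pkl','wb'))
snap('wrist','wrist1.png');snap('scene','scene1.png');snap('side','side1.png')
```

```text
2.15 [ 0.63394111 -0.22198497  0.23109392] [[ 0.182 -0.983 -0.   ]
 [-0.983 -0.182  0.   ]
 [-0.     0.    -1.   ]] [ 0.10819887  0.96742331 -0.7321626 ] 0.00013159193928144068 [-4.40371384e-01  4.23431554e-01  1.27935315e+00  7.58065984e-05
  1.43919469e+00  9.47251309e-01]
```

View pics/wrist1.png

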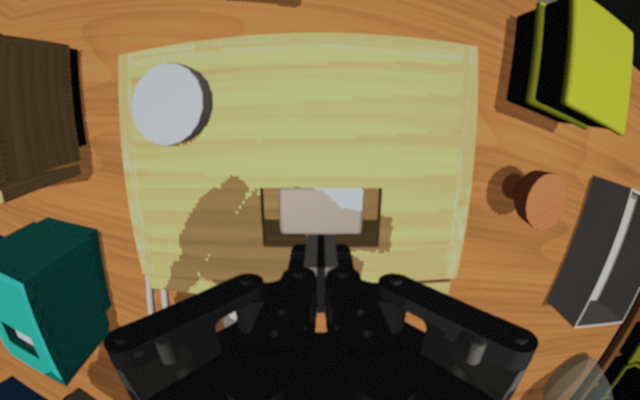

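The wrist view, looking from the front over the fingers, shows the slot with corners at about (262,187), (381,187), (380,246) and (263,246), and the pad white inside it. The fingers look aligned. I'll check the slot position from this view.

Run:
```python
from h import *
import pickle;c=pickle.load(open('cw1.pkl','rb'))
P=np.array([onz('wrist',u,v,0.18,c) for u,v in [(262,187),(381,187),(380,246),(263,246)]]);print(P.round(4),P.mean(0))
for uv in zip([(297,258),(393,325),(363,373),(265,303)],[(262,187),(381,187),(380,246),(263,246)]):
    a,b=uv;print(tri(ray('scene',350+(a[0]+.5)/4.5-.5,185+(a[1]+.5)/4.5-.5),ray('wrist',*b,c)))
d=P[0]-P[1]+P[3]-P[2];print(np.arctan2(-d[0],d[1]),np.linalg.norm(d)/2)
```

```text
[[ 0.6487 -0.1802  0.18  ]
 [ 0.6627 -0.2561  0.18  ]
 [ 0.6218 -0.2655  0.18  ]
 [ 0.6072 -0.186   0.18  ]] [ 0.63509942 -0.22196566  0.18      ]
(array([ 0.648104  , -0.18136081,  0.17865475]), np.float64(0.002754285259998224))
(array([ 0.66192864, -0.25602643,  0.17749632]), np.float64(0.0014320930901057707))
(array([ 0.62298847, -0.26411866,  0.18314731]), np.float64(0.0010273864183232288))
(array([ 0.60937851, -0.18811459,  0.18467577]), np.float64(0.0030212065452600956))
0.18257519135477976 0.07900533644524677
```

Both views agree: slot centre (0.635, -0.222, 0.18). I'll descend to just above the pad (0.166), then press.

>>> {"fn": "send_rows", "kwargs": {
  "increments": [
    [0,0,-0.001,0.02,0],
    [0,0,0,0.02,0],
    [0,0,0,0.015,0],
    [0,0,0,0.006,0],
    [0,0,0,0,0]
  ]
}}

```text
clock: 2.92
position: [0.635, -0.2218, 0.1702]
ee_rot: [0.0, 0.768, -0.64, -0.0]
contact_force: [0.5, 0.1, -0.2]
width: -0.0
```

>>> {"fn": "send_rows", "kwargs": {
  "increments": [
    [0,0,0,0.005,0],
    [0,0,0,0.004,0],
    [0,0,0,0.003,0],
    [0,0,0,0.002,0],
    [0,0,0,0,0],
    [0,0,0,0,0]
  ]
}}

```text
clock: 3.68
position: [0.634, -0.2224, 0.1567]
ee_rot: [0.001, 0.768, -0.64, -0.0]
contact_force: [-5.0, -1.7, 5.8]
width: 0.0001
```

Run:
```python
from h import *
s=manip.get_state();print(s['position'],s['contact_force'])
snap('scene','scene2.png');snap('wrist','wrist2.png')
a=cv2.imread('pics/scene2.png')[100:330,250:500];cv2.imwrite('pics/z2.png',cv2.resize(a,None,fx=2.5,fy=2.5))
```

```text
[ 0.63399023 -0.2224427   0.1567053 ] [-5.01272699 -1.71920642  5.78994035]
```

View pics/z2.png

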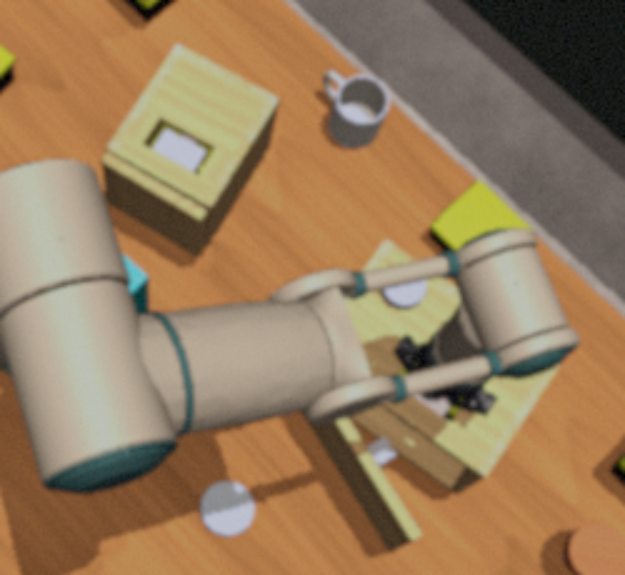

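View pics/wrist2.png

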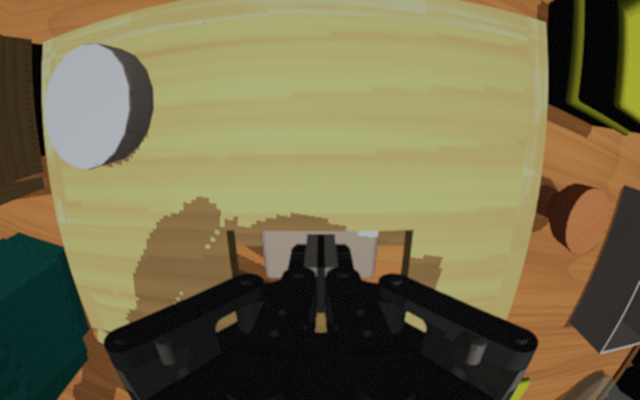

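The door has sprung ajar, with the keeper visible at zoom (383,452) and the free edge at zoom (418,537). The narrow cupboard is still shut. I'll lift out, then measure the door angle and the neighbouring objects.

>>> {"fn": "send_rows", "kwargs": {
  "increments": [
    [0,0,0,-0.01,0],
    [0,0,0,-0.02,0],
    [0,0,0,-0.02,0],
    [0,0,0,-0.015,0],
    [0,0,0,0,0]
  ]
}}

```text
clock: 4.4
position: [0.6361, -0.2218, 0.2227]
ee_rot: [-0.001, 0.768, -0.64, 0.001]
contact_force: [-0.7, -0.2, 0.1]
width: -0.0001
```

```bash
cat > cup.py <<'E'
from h import *
th=.1825; C=np.array([[np.cos(th),-np.sin(th)],[np.sin(th),np.cos(th)]])
slot=np.array([.635,-.222]); hinge=slot+C@[-.051,.143]
def cup(p): return C.T@(np.array(p)[:2]-hinge)
E
python3 - <<'E'
from cup import *
print('hinge',hinge)
s=manip.get_state();print(s['position'],s['contact_force'],'tcp in cup',cup(s['position']))
snap('scene','scene3.png');im=snap('side','side3.png')
for n in ['scene','side']:
    print(n,'slot',proj(n,[*slot,.18]),'hinge',proj(n,[*hinge,.178]))
    for a in (.5,.6,.7,1.35):
        e=hinge+C@(.246*np.array([-np.sin(a),-np.cos(a)])); print(a,e.round(3),proj(n,[*e,.178]).round(1))
a=cv2.imread('pics/scene3.png')[190:330,300:480];b=im[200:400,170:370][:,:,::-1]
cv2.imwrite('pics/z3.png',cv2.resize(a,None,fx=4,fy=4,interpolation=cv2.INTER_CUBIC));cv2.imwrite('pics/z3s.png',cv2.resize(b,None,fx=3,fy=3,interpolation=cv2.INTER_CUBIC))
E
```

```text
hinge [ 0.55889408 -0.09063071]
[ 0.63607647 -0.22180674  0.22271868] [-0.65119216 -0.16025262  0.05870599] tcp in cup [ 0.05209367 -0.14300532]
scene slot [422.4415371  254.44286506] hinge [371.82393049 239.52292   ]
0.5 [ 0.482 -0.324] [411.2 317.5]
0.6 [ 0.459 -0.316] [403.2 320.8]
0.7 [ 0.437 -0.304] [394.8 323.3]
1.35 [ 0.333 -0.187] [338.5 317.7]
side slot [292.57965818 338.03256087] hinge [293.98451347 277.5245048 ]
0.5 [ 0.482 -0.324] [218.4 342.7]
0.6 [ 0.459 -0.316] [212.7 334.8]
0.7 [ 0.437 -0.304] [207.9 326.3]
1.35 [ 0.333 -0.187] [200.2 265.6]
```

View pics/z3.png

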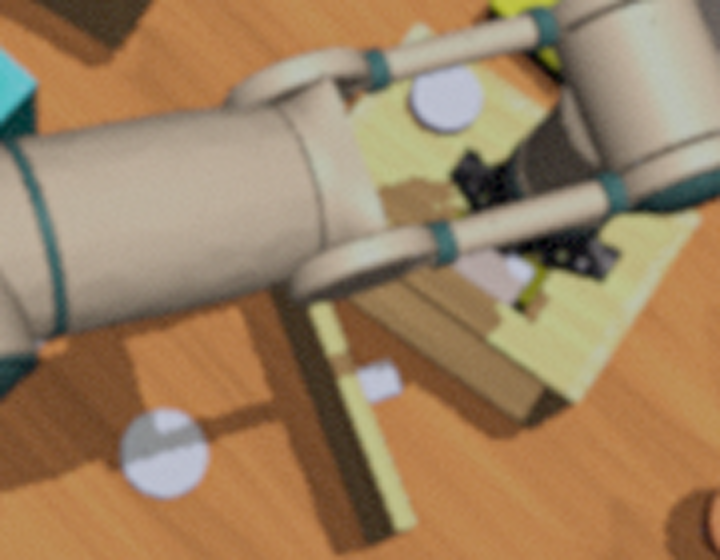

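View pics/z3s.png

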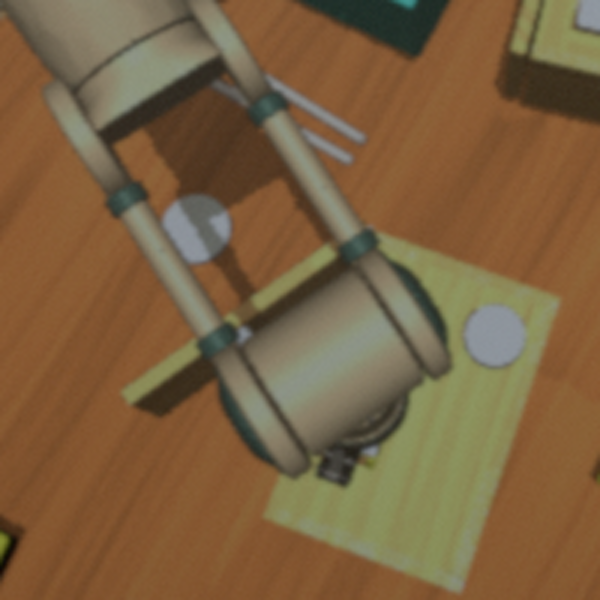

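The door's free edge is at scene (403,320) and side (212,332), which puts it at 0.60 rad. The way out is clear apart from a flat disc below the door. I'll go over to behind the door (cupboard frame (-0.06, -0.205) from the hinge), then down.

>>> {"fn": "send_rows", "kwargs": {
  "increments": [
    [0,0.02,0.037,0,0],
    [0,0.021,0.037,0,0],
    [0,0.021,0.037,0,0],
    [0,0,0,0,0],
    [0,0,0,0.03,0],
    [0,0,0,0.03,0],
    [0,0,0,0.012,0],
    [0,0,0,0,0]
  ]
}}

```text
clock: 5.5
position: [0.537, -0.302, 0.1483]
ee_rot: [-0.0, 0.768, -0.64, -0.001]
contact_force: [-0.4, 0.3, -0.9]
width: 0.0
```

Run:
```python
from cup import *
s=manip.get_state();p=cup(s['position']);print(s['position'],s['contact_force'],'tcp in cup',p)
snap('wrist','wrist4.png')
# plan
prev=p
for a in [.6,.75,.9,1.05,1.2,1.35,1.4]:
    d=np.array([-np.sin(a),-np.cos(a)]);n=np.array([np.cos(a),-np.sin(a)]);off=11*abs(n[0])+14.5*abs(n[1])
    q=.2*d+n*off/1000; print(a,q.round(4),'tool dx,dy',np.round([-(q-prev)[1],-(q-prev)[0]],4)); prev=q
```

```text
[ 0.53702221 -0.30203778  0.14827221] [-0.44650459  0.25209587 -0.90341177] tcp in cup [-0.05987663 -0.20392674]
0.6 [-0.0987 -0.1748] tool dx,dy [-0.0291  0.0388]
0.75 [-0.1232 -0.1586] tool dx,dy [-0.0163  0.0245]
0.9 [-0.1454 -0.1386] tool dx,dy [-0.02    0.0221]
1.05 [-0.1645 -0.1152] tool dx,dy [-0.0234  0.0191]
1.2 [-0.1801 -0.0888] tool dx,dy [-0.0264  0.0156]
1.35 [-0.1915 -0.06  ] tool dx,dy [-0.0288  0.0115]
1.4 [-0.1943 -0.0499] tool dx,dy [-0.01    0.0028]
```

View pics/wrist4.png

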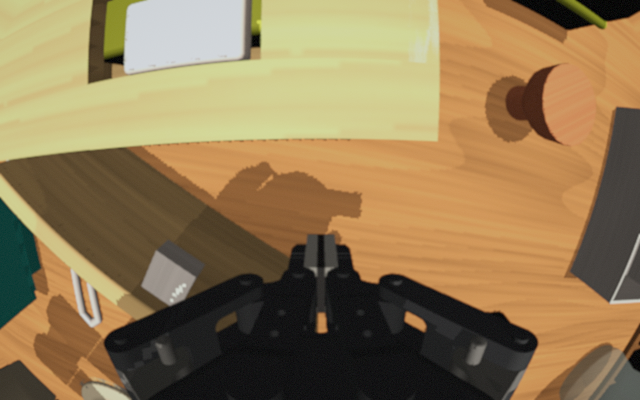

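The finger stands between the door and the cupboard front; the keeper at (172,275) is well clear to the left. I'll push the door along its arc, checking force at each step.

>>> {"fn": "send_rows", "kwargs": {
  "increments": [
    [0,-0.014,0.019,0,0],
    [0,-0.015,0.019,0,0],
    [0,-0.008,0.012,0,0],
    [0,-0.008,0.012,0,0],
    [0,-0.01,0.011,0,0],
    [0,-0.01,0.011,0,0]
  ]
}}

```text
clock: 6.3
position: [0.4422, -0.2537, 0.1495]
ee_rot: [-0.0, 0.768, -0.64, 0.0]
contact_force: [1.0, -0.0, 0.1]
width: 0.0002
```

>>> {"fn": "send_rows", "kwargs": {
  "increments": [
    [0,-0.012,0.01,0,0],
    [0,-0.012,0.01,0,0],
    [0,-0.013,0.008,0,0],
    [0,-0.013,0.008,0,0]
  ]
}}

```text
clock: 6.8
position: [0.3977, -0.2105, 0.1494]
ee_rot: [-0.0, 0.768, -0.64, 0.0]
contact_force: [0.9, -1.4, 0.6]
width: 0.0001
```

Run:
```python
from cup import *
s=manip.get_state();p=cup(s['position']);print(s['position'],s['contact_force'],'tcp in cup',p)
snap('wrist','wrist5.png');im=snap('scene','scene5.png')
cv2.imwrite('pics/z5.png',cv2.resize(im[190:370,270:480][:,:,::-1],None,fx=3,fy=3,interpolation=cv2.INTER_CUBIC))
```

```text
[ 0.39769344 -0.21049542  0.14935309] [ 0.90897695 -1.38719461  0.55119001] tcp in cup [-0.18027767 -0.08861804]
```

View pics/z5.png

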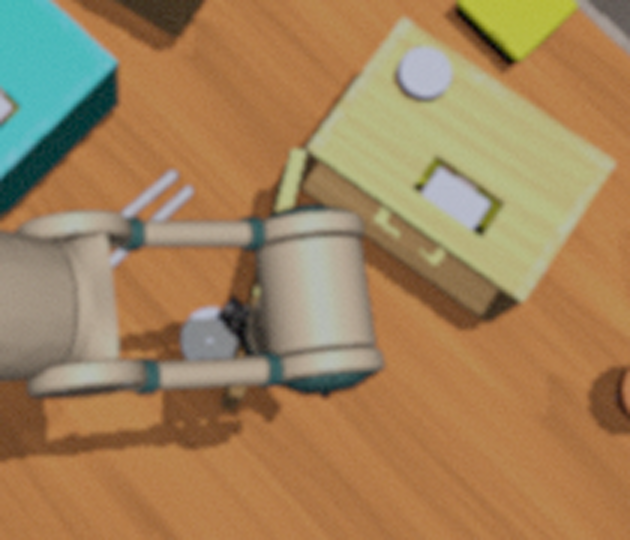

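View pics/wrist5.png

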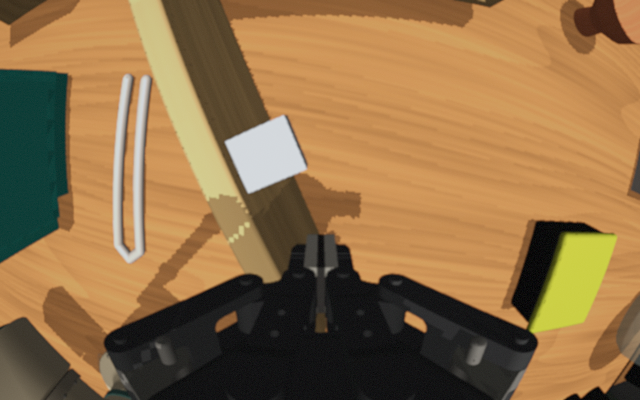

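The door is following at about 1.2 rad with low force, and the hook pad is up again in the slot. I'll continue to about 1.4, then back off and lift clear.

>>> {"fn": "send_rows", "kwargs": {
  "increments": [
    [0,-0.014,0.006,0,0],
    [0,-0.014,0.006,0,0],
    [0,-0.011,0.003,0,0],
    [0,-0.004,0.001,0,0],
    [0,0,0,0,0]
  ]
}}

```text
clock: 7.52
position: [0.3746, -0.1714, 0.1493]
ee_rot: [0.0, 0.768, -0.64, -0.0]
contact_force: [0.2, -0.4, 0.4]
width: -0.0002
```

>>> {"fn": "send_rows", "kwargs": {
  "increments": [
    [0,0.01,-0.003,0,0],
    [0,0.02,-0.005,0,0],
    [0,0.02,-0.005,0,0],
    [0,0,0,-0.03,0],
    [0,0,0,-0.05,0],
    [0,0,0,-0.05,0],
    [0,0.05,0,0,0],
    [0,0,0,0,0]
  ]
}}

```text
clock: 8.52
position: [0.4068, -0.2722, 0.2796]
ee_rot: [0.001, 0.767, -0.642, 0.001]
contact_force: [-1.2, 0.3, -0.7]
width: -0.0
```

Run:
```python
from cup import *
s=manip.get_state();print(s['position'],s['contact_force'],s['clock'])
snap('wrist','wrist6.png');im=snap('scene','scene6.png');i2=snap('side','side6.png')
cv2.imwrite('pics/z6.png',cv2.resize(im[190:370,270:480][:,:,::-1],None,fx=3,fy=3,interpolation=cv2.INTER_CUBIC))
cv2.imwrite('pics/z6s.png',cv2.resize(i2[200:400,170:400][:,:,::-1],None,fx=3,fy=3,interpolation=cv2.INTER_CUBIC))
for n in ('scene','side'):
  for a in (1.2,1.3,1.4,1.5):
    e=hinge+C@(.246*np.array([-np.sin(a),-np.cos(a)])); print(n,a,proj(n,[*e,.178]).round(1))
```

```text
[ 0.40684468 -0.27222855  0.27961358] [-1.20965742  0.2749507  -0.66829158] 8.525
scene 1.2 [351.  322.3]
scene 1.3 [342.6 319.5]
scene 1.4 [334.5 315.8]
scene 1.5 [326.8 311.3]
side 1.2 [198.4 279.7]
side 1.3 [199.4 270.3]
side 1.4 [201.3 261. ]
side 1.5 [204.1 252.1]
```

View pics/z6.png

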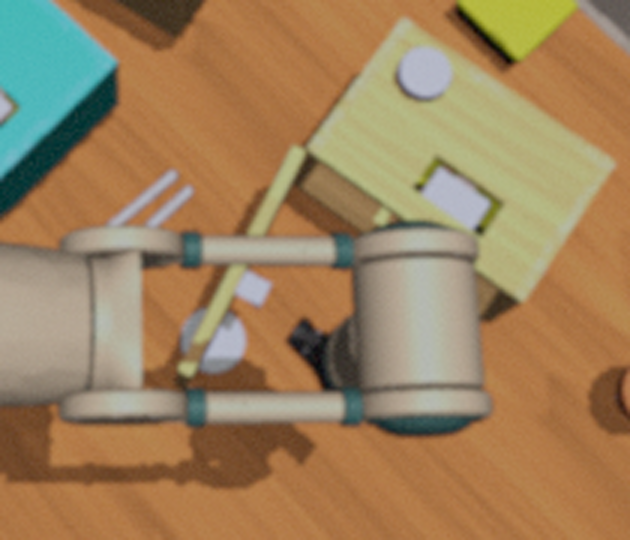

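View pics/z6s.png

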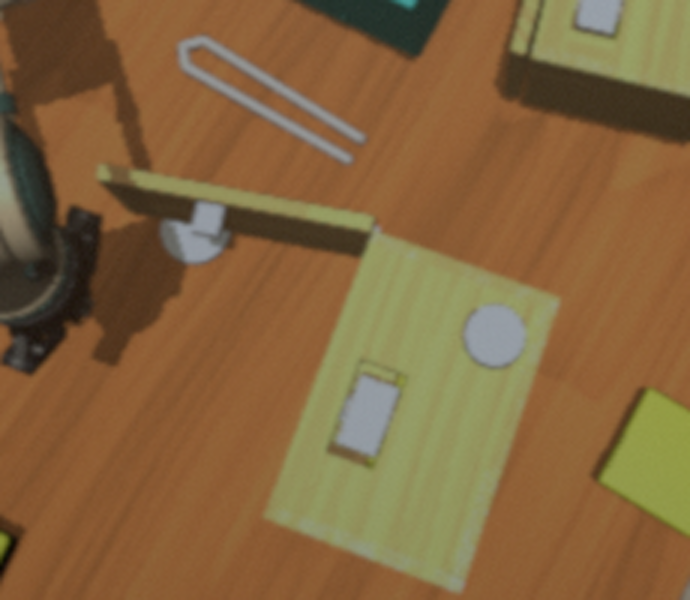

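The door stands at about 1.40 rad in both views (free edge at scene (334,315) and side (203,259)). The hook pad is up, and the arm is clear. Last, a check that everything is at rest and the narrow door is still shut.

>>> {"fn": "send_rows", "kwargs": {
  "increments": [
    [0,0,0,0,0],
    [0,0,0,0,0],
    [0,0,0,0,0],
    [0,0,0,0,0]
  ]
}}

```text
clock: 9.18
position: [0.4055, -0.2676, 0.2794]
ee_rot: [-0.0, 0.768, -0.64, 0.0]
contact_force: [0.3, -0.5, -0.8]
width: 0.0001
```

Run:
```python
from h import *
s=manip.get_state();print(s['clock'],s['contact_force'],np.abs(s['qd']).max())
i=snap('side','side7.png');o=cv2.imread('pics/side6.png')[:,:,::-1];f=cv2.imread('pics/side0.png')[:,:,::-1]
print('door region diff',np.abs(i[240:300,195:310].astype(int)-o[240:300,195:310]).mean(),'narrow now/noise',np.abs(i[190:245,335:380].astype(int)-o[190:245,335:380]).mean())
cv2.imwrite('pics/z7.png',cv2.resize(np.hstack([f[150:260,320:430],i[150:260,320:430]])[:,:,::-1],None,fx=3.4,fy=3.4))
```

```text
9.175 [ 0.2877676  -0.5215179  -0.79769098] 0.0025925149163086437
door region diff 1.413816425120773 narrow now/noise 1.1283501683501684
```

View pics/z7.png

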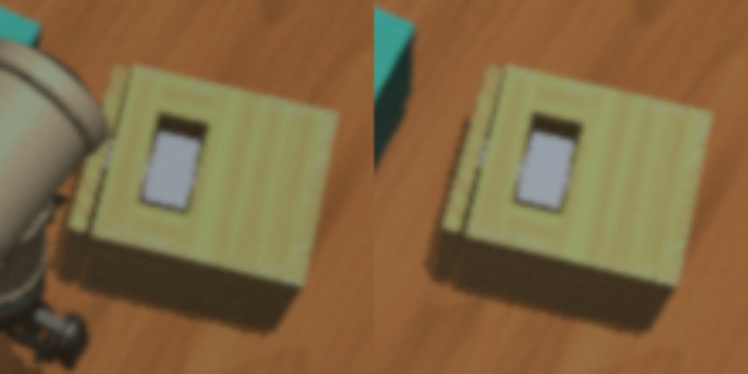

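The narrow cupboard looks the same before and after, so it is shut. The image differences are at noise level, so the door is at rest. I'm handing in.

```bash
python3 -c "
from rig import manip
print(manip.sign_off())"
```

```text
the job is handed in; nothing more can be done
None
```

The wide cupboard's door is open at about 1.40 rad (80 degrees), and I handed the job in at about 9.2 s. I pressed the hook through the slot with closed fingers, about 9 mm down at up to about 6 N, until the door sprang to 0.60 rad. Then I pushed the door open from its inner face and lifted the arm clear.

**Last checks:**
- **Door:** the scene and side views agree on 1.40 and 1.41 rad. Two side pictures about 0.6 s apart differ only at noise level, so it is at rest.
- **Hook:** its pad looks up in the slot again. I judged this by eye and did not measure it.
- **Narrow cupboard:** shut, and it looks the same as at the start.
- **Arm:** nothing in the views is touching it, and the force reading is about 1 N, which is sensor noise.

**Disagreements:**
- The first two-view measurement put the slot about 7 mm too high (0.187 m against the stated 0.180 m). The wrist camera paired with the scene view put its corners at 0.177 to 0.185 m, so I used 0.180 m.
- While pressing, there was also about 5 N of sideways force. I took it as friction on the pad, but light contact with the slot edge is possible.

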